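# Click the pipette carousel onto its post

### The arm

A 7-joint arm with a two-finger parallel gripper is mounted at the origin on the work surface. World frame = base frame: x ahead of the robot, y to its left, z up, the work surface at z = 0. Lengths are in m, angles in rad, forces in N, time in s.
With the tool pointing down it reaches from about 0.4 to 0.85 m from the base axis. Payload 10.4 kg.
Tool frame: the origin (TCP) lies at the very end of the fingers, on their centre line; the grasp point (between the pads) lies manip.grasp_offset behind it (manip.grasp_offset is the distance from the TCP to the grasp point, in m); z points along the fingers, x is the direction in which the jaws open and shut, and the axes are right-handed (so a half turn about z gives the same grasp; the last joint's range is limited). The gripper opens to 85 mm and grips with 20 to 120 N. Pads are 22 mm wide; open, the fingers measure 114 mm over their backs; the gripper's body (76 mm by 85 mm) begins 54 mm behind the grasp point. The pads swing forward as they close: fully open they stand 13 mm farther back than shut.
Start: joints at [-1.222, 0.332, -0.065, 1.46, 0.022, 1.35, -0.088], TCP at [0.227, 0.582, 0.231] pointing down, gripper open.
Joint ranges: [-2.6, 2.6], [-0.5, 2.12], [-1.47, 1.34], [0.16, 2.42], [-1.27, 4.41], [0.06, 2.06], [-2.6, 2.6]. Speed limits (rad/s): [2.22, 2.22, 2.79, 2.79, 3.14, 3.14, 3.14].

### API

Orientations are given as a unit quaternion [x, y, z, w].
In Python, from workcell import manip gives the robot as it stands.
- The arm moves only by the shell command python3 -m crank 'ROWS' [FORCE]. ROWS is JSON, a list that holds one entry, the list of rows, each a list of 7 numbers: the shift along the world's x, y, z in units of 60 mm (1.0 is 60 mm), then the turn, a rotation vector about the world's x, y, z in units of 5 degrees (1.0 is 5 degrees), then the finger opening in mm, from 0 to 85.4. A call has 1 to 8 rows; each row shifts and turns the commanded pose from where the row before left it; what a row does not reach is not made up. A row lasts 1/8 s, in which the tool goes at most 62.5 mm and 10.7 degrees, less where a joint would pass 70% of its speed; a pose out of reach is approached as far as the arm can. A call is refused whole if a number of a shift passes 1 or a number of a turn 1, either way. A call with a gripper value outside its range is refused whole. The fingers move at their own pace and stop on an object; FORCE is the grip in N (left out, the last holds). Time passes only in rows, so rows that do not move let the fingers close. It gives the time, the measured TCP pose, the force and the opening at its end, in the units of the state.
- manip.get_obs(): the state, without advancing time (a new reading comes with each control period).
- manip.camera(name): name is "side" or "top" or "wrist"; returns (picture, depth): 480x640x3 uint8, blue, green, red; 480x640 float32, m along the optical axis (not along the pixel's ray), 0 where there is no reading.
- manip.get_calibration(name): a dict with "fx", "fy", "cx", "cy" (pixels), "rvec" (rotation vector, rad) and "tvec" (3), from world to camera coordinates, as OpenCV has them; the wrist camera has in their place "T_tool_cam" (4x4, takes a point from camera to tool coordinates, whose origin is the TCP and whose axes are the tool frame's). Camera axes: x right, y down, z forward; pixel columns grow to the right and rows downward; lengths in m; the calibration is good to about 2 mm. A picture is of the moment at which its call begins: read the wrist's pose just before it. get_calibration takes no time and is no camera call.
- manip.hand_in(): hands the job in, once; it reports no verdict.
The state is a dict: "clock": time; "joint_pos": joint angles; "joint_velocities": joint speeds; "tau": joint torques, N m; "position": TCP position; "ee_rot": TCP orientation; "ft_force": force on the tool from outside, world axes, zero at the start; "torque": the same for the moment, N m; "grip_width": opening from 0.0 (shut) to 1.0 (fully open).
Only numpy, scipy, OpenCV 4.12 (cv2) and the standard library are available. Lean on these libraries where they do the work, as an engineer would, in place of code of your own. Each camera call takes 0.05 s, during which the arm holds its last target.

### The job

Put the pipette carousel onto the post of the lab stand, spoked ring at the bottom as it lies now, and slide it gently down over the post's sprung ball until the ball clicks into the groove inside the hub. Stop right at that click, then let go: it must not drop or jump on the post when released, but hang there level and loose, held by the ball. Do not strain the post or disturb the glassware.

Things in the scene. Friction and masses are not known exactly. Their poses are not given: they have to be found in the camera images.
- carousel_hub (a point): Middle of the hub of the loose pipette carousel (90 to 150 g), lying flat: upright aluminium hub sleeve, 34 mm outer diameter, 74 mm tall, open through; at its foot six white spokes carry a flat white ring, 100 mm wide, 6 mm thick, flush with the hub's underside. Point on the axis 37 mm above the underside, z up. Grip the hub above the ring; twelve-sided, flats square to x and every 30 degrees.
- hub_groove (a point): Middle of the groove inside the hub, on its axis, 42 mm above the underside. Inside, from the underside up: mouth 26 mm wide tapering to 18 mm over the first 7 mm; plain 18 mm bore from 7 to 37 mm; groove 27 mm wide from 37 to 47 mm; 18 mm bore to the top at 74 mm. At the click the hub has up to 1 mm of play up and down.
- stand: The lab stand, fixed to the bench: grey round base of 140 mm diameter and 22 mm height with an upright steel post of 16 mm diameter on its axis. Origin: centre of the base's underside on the bench; z up the post. A 10 mm steel ball sits in a brass band in the post, on the side of this x axis, 4 mm proud; its spring gives 9 N fully out and 0.5 N more per mm pressed in.
- post_top (a point): Centre of the post's top end, 200 mm above the bench; the last 5 mm taper to 9 mm diameter. The ball's centre is set anywhere from 16 to 50 mm below this point: find it by feel. The hub needs a push of 4 to 7 N to mount the ball, drags with 2 to 4 N while the bore slides over it, is drawn down by about 4 N at the click, then stops again; above some 6 to 8 N there, the click is lost.
- beaker_mid (a point): Bystander: open glass beaker, 68 mm diameter, 85 mm tall, standing; this point is half-way up. Leave it alone.
- reagent_mid (a point): Bystander: amber glass bottle with black cap, 90 mm diameter, 170 mm tall; this point is half-way up. Leave it alone.
- flask_mid (a point): Bystander: conical glass flask, 76 mm wide at its foot, 108 mm tall; this point is half-way up. Leave it alone.
There are look-alikes about, which are no part of the job. Of the things shaped like the stand, the grey one is meant.

How it is judged:
By the outcome, as a careful person would: the job done as asked, in the order asked, and still so for the second after the job is handed in, with the robot touching nothing.
It also fails if it takes over 72 s, if anything falls off the work surface, if the arm or the gripper's body presses on something with over 40 N, if the wrist force passes 120 N, or if a joint passes its speed limit or range.

## Working session

There is one attempt and no reset: what is moved stays moved. The work goes in short steps, Python scripts to look and compute and a shell command to move; the robot and the scene stay as the last step left them, time stands still between calls to the robot, and variables do not carry over. Pictures are saved under pics/ and viewed, and the job is handed in when it is done.

```bash
ls; mkdir -p pics
python3 - <<'E'
from workcell import manip
import cv2
print(manip.get_obs(), manip.grasp_offset)
for n in ("side","top","wrist"):
    im,d=manip.camera(n); cv2.imwrite(f"pics/{n}0.png",im)
    import numpy as np; np.save(f"{n}0.npy",d)
    print(n,manip.get_calibration(n))
E
```

```text
pics
{'clock': 0.0, 'joint_pos': array([-1.22157703,  0.33286934, -0.06471912,  1.46098486,  0.02161693,
        1.34991801, -0.08848026]), 'joint_velocities': array([ 8.55246387e-05, -1.76639496e-03,  1.59780566e-03, -3.94723086e-04,
       -2.89126249e-04, -5.83695973e-04, -6.45199967e-04]), 'tau': array([ 8.31738653e-04, -6.25455379e+01,  4.98559582e-02, -3.91595578e+01,
        1.63378625e-02,  1.02359679e-02, -4.45629189e-05]), 'position': array([0.22692483, 0.58191779, 0.23049679]), 'ee_rot': array([ 8.25606188e-01,  5.64246287e-01, -5.88315946e-04,  4.51510494e-04]), 'ft_force': array([-0.34352204, -0.68933373,  0.48441883]), 'torque': array([0.07493352, 0.01378843, 0.05022615]), 'grip_width': 1.0018723287195694} 0.0187
side {'fx': 560.9800086267467, 'fy': 560.9800086267467, 'cx': 309.83867585481016, 'cy': 247.9829133269633, 'rvec': array([ 2.21913332, -0.02717468,  0.02096824]), 'tvec': array([-0.54392785,  0.16857203,  1.09599069])}
top {'fx': 512.6587956456578, 'fy': 512.6587956456578, 'cx': 326.6640611249401, 'cy': 238.53828900916642, 'rvec': array([ 2.08815909, -2.13963747,  0.22455108]), 'tvec': array([0.08838981, 0.57040128, 1.13296943])}
wrist {'fx': 337.26475192264417, 'fy': 337.26475192264417, 'cx': 320.5181665155606, 'cy': 242.5363181990952, 'T_tool_cam': array([[ 9.99999603e-01, -2.22895827e-04, -8.62242224e-04,
         9.55546035e-04],
       [ 4.91404315e-04,  9.45547640e-01,  3.25483361e-01,
        -8.32273390e-02],
       [ 7.42742217e-04, -3.25483655e-01,  9.45547375e-01,
        -1.41792870e-01],
       [ 0.00000000e+00,  0.00000000e+00,  0.00000000e+00,
         1.00000000e+00]])}
```

View pics/side0.png

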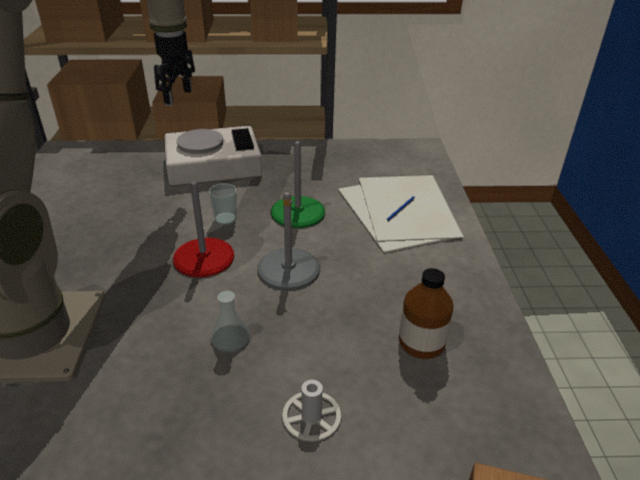

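View pics/top0.png

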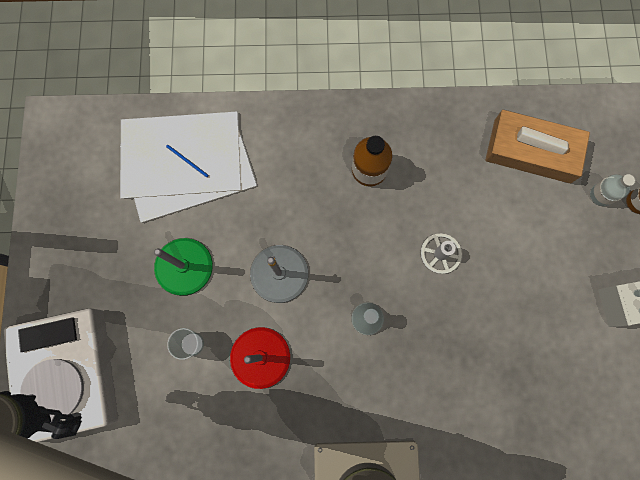

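View pics/wrist0.png

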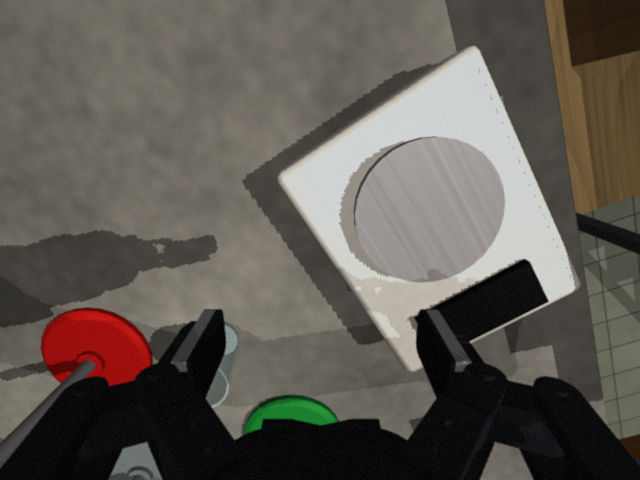

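Carousel: white spoked ring with hub at side (312,412) / top (441,253). It is the only thing of that shape. Candidates for the stand are grey at side (289,268) / top (279,273), red at side (204,257) / top (260,357), and green at side (298,211) / top (184,266). I choose the grey one. Next come close crops and the measurements.

```bash
cat > h.py <<'E'
import numpy as np, cv2
from workcell import manip
def ext(n):
    c=manip.get_calibration(n); K=np.array([[c['fx'],0,c['cx']],[0,c['fy'],c['cy']],[0,0,1]])
    R=cv2.Rodrigues(c['rvec'])[0]; return K,R,np.array(c['tvec'])
def ray(n,u,v):
    K,R,t=ext(n); return -R.T@t, R.T@np.linalg.inv(K)@np.array([u,v,1.])
def plane(n,u,v,z):
    o,d=ray(n,u,v); return o+d*(z-o[2])/d[2]
def proj(n,p):
    K,R,t=ext(n); q=K@(R@np.array(p)+t); return q[:2]/q[2]
def tri(a,b):
    o1,d1=ray(*a);o2,d2=ray(*b)
    d1/=np.linalg.norm(d1);d2/=np.linalg.norm(d2)
    s=np.linalg.lstsq(np.c_[d1,-d2],o2-o1,rcond=None)[0]
    p,q=o1+s[0]*d1,o2+s[1]*d2
    return (p+q)/2,np.linalg.norm(p-q)
E
python3 - <<'E'
import cv2,numpy as np
s=cv2.imread('pics/side0.png');t=cv2.imread('pics/top0.png')
def c(im,x,y,w,h): return cv2.resize(im[y:y+h,x:x+w],(400,300),interpolation=cv2.INTER_CUBIC)
cv2.imwrite('pics/crop0.png',np.vstack([np.hstack([c(s,262,365,100,75),c(s,230,190,120,90)+0]),np.hstack([c(t,395,215,90,67),c(t,235,230,100,75)])]))
E
```

```text
(no output)
```

View pics/crop0.png

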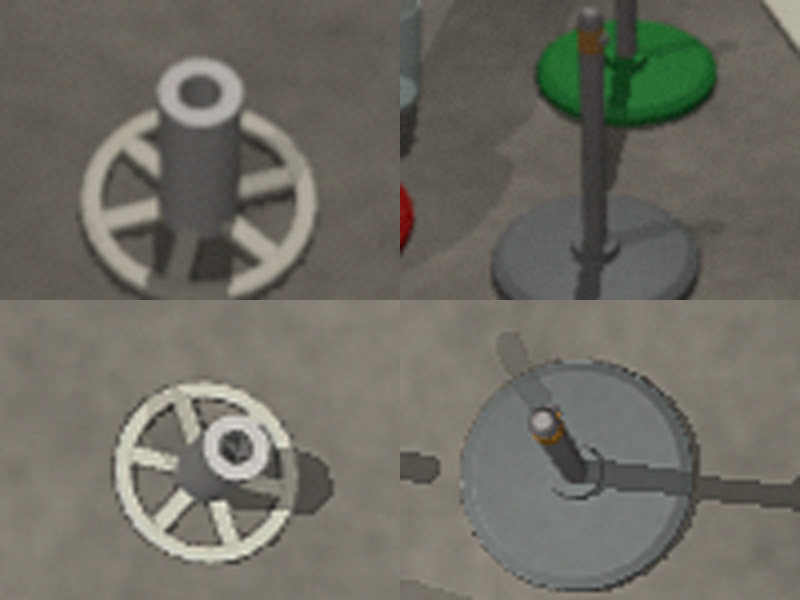

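The crop shows the right carousel (ring, six spokes, hub) and the grey stand with its brass band just below the post top.

Run:
```python
from h import *
s=cv2.imread('pics/side0.png');t=cv2.imread('pics/top0.png')
def sc(u,v,x,y,w,h): return x+u*w/400-.5+.5*w/400, y+v*h/300
# hub top annulus via mask
def cen(im,box,lo,hi=255,satmax=40):
    x,y,w,h=box; c=im[y:y+h,x:x+w]; hsv=cv2.cvtColor(c,cv2.COLOR_BGR2HSV)
    m=((hsv[...,2]>=lo)&(hsv[...,2]<=hi)&(hsv[...,1]<=satmax)).astype(np.uint8)
    cs,_=cv2.findContours(m,cv2.RETR_EXTERNAL,cv2.CHAIN_APPROX_NONE)
    return [(cv2.fitEllipse(k)[0][0]+x,cv2.fitEllipse(k)[0][1]+y,cv2.fitEllipse(k)[1],cv2.contourArea(k)) for k in cs if len(k)>=12]
for n,im,b in (('side',s,(262,365,100,85)),('top',t,(395,215,90,67))):
  for lo in (120,140,150,160,170,180): print(n,lo,cen(im,b,lo))
a=sc(200,92,262,365,100,75); b=sc(236,146,395,215,90,67); print(a,b)
print('hubtop tri',tri(('side',*a),('top',*b)),plane('side',*a,.074),plane('top',*b,.074))
a=sc(190,16,230,190,120,90); b=sc(144,120,235,230,100,75)
print('post tri',a,b,tri(('side',*a),('top',*b)),plane('side',*a,.2),plane('top',*b,.2))
# grey base: ellipse by hand contour top
b=sc(178,174,235,230,100,75); print('base',plane('top',*b,.022))
for p in ((.5,.1,.2),):pass
# others
print('beaker',plane('top',185,344,.0425),'flask',plane('top',368,319,.054),'reagent',tri(('side',433,277),('top',376,144)),)
print('red',plane('top',260,357,.022),'green',plane('top',184,266,.022))
```

```text
side 120 [(328.80037689208984, 416.22827529907227, (19.76124382019043, 42.793270111083984), 340.5), (292.67772674560547, 413.2944564819336, (18.215545654296875, 40.776268005371094), 322.5), (311.56601333618164, 387.4850311279297, (17.00321388244629, 20.85194969177246), 276.0)]
side 140 [(328.7270812988281, 416.0911407470703, (19.298952102661133, 41.0552978515625), 257.0), (292.60356521606445, 413.16797637939453, (17.147071838378906, 38.6959114074707), 258.0), (311.6316146850586, 387.5646667480469, (15.720037460327148, 20.236642837524414), 248.0)]
side 150 [(327.6207580566406, 409.8175621032715, (2.3768985271453857, 11.364683151245117), 13.5), (329.88585662841797, 420.90258026123047, (14.873074531555176, 31.9981746673584), 161.0), (328.06746673583984, 397.405029296875, (3.252669334411621, 15.11523151397705), 26.0), (292.54877281188965, 413.1994094848633, (16.72066879272461, 38.52863311767578), 216.5), (311.59728240966797, 387.518030166626, (15.465344429016113, 19.53111457824707), 235.5)]
side 160 [(329.96263122558594, 421.660945892334, (13.619458198547363, 29.56476402282715), 119.5), 
[... 1305 characters left out ...]
47.71250000000003, 247.60666666666668)
hubtop tri (array([ 0.54132679, -0.20207707,  0.07325987]), np.float64(0.00040416684313520094)) [ 0.54110499 -0.20272542  0.074     ] [ 0.54139233 -0.2018725   0.074     ]
post tri (286.65, 194.8) (270.625, 260.0) (array([0.50143309, 0.19049967, 0.19553609]), np.float64(0.0008311538879354904)) [0.50115872 0.18310565 0.2       ] [0.50109365 0.19009284 0.2       ]
base [0.49845172 0.18871598 0.022     ]
beaker [0.3401474  0.40041908 0.0425    ] flask [ 0.3853196  -0.01446534  0.054     ] reagent (array([ 0.75907581, -0.03847362,  0.16552358]), np.float64(0.001442084265124769))
red [0.30700027 0.23350527 0.022     ] green [0.52185583 0.41415296 0.022     ]
```

Run:
```python
from h import *
s=cv2.imread('pics/side0.png');t=cv2.imread('pics/top0.png')
c=plane('top',440.5,253.0,.005); print('ring centre',c)
c[:2]=(.5413,-.2020)
for n,im in (('top',t),('side',s)):
  g=cv2.cvtColor(im,cv2.COLOR_BGR2GRAY)
  for r in (.031,.036):
    v=[]
    for a in range(0,360,4):
        p=proj(n,c+[r*np.cos(np.radians(a)),r*np.sin(np.radians(a)),0]); v.append(int(cv2.getRectSubPix(g,(1,1),tuple(map(float,p)))[0,0]))
    print(n,r,[(4*i,x) for i,x in enumerate(v) if x>130])
# base ellipse of grey stand: unsat, use contour in top
hsv=cv2.cvtColor(t,cv2.COLOR_BGR2HSV); x,y=240,235; 
print(hsv[273,295],hsv[300,279],hsv[230,240])
# post column profile in side
print(s[186:225,287].tolist()); print(s[186:225:1,284:292].sum(2).tolist()[:12])
```

```text
ring centre [ 0.54138502 -0.20047718  0.005     ]
top 0.031 [(8, 147), (12, 178), (16, 173), (20, 166), (68, 173), (72, 200), (76, 199), (80, 192), (128, 174), (132, 198), (136, 200), (140, 192), (188, 179), (192, 197), (196, 199), (200, 180), (204, 140), (252, 136), (256, 133), (260, 132), (276, 169), (280, 195), (284, 201), (288, 199), (292, 195), (296, 192), (300, 172), (304, 163), (308, 151), (312, 154), (316, 151), (320, 182), (324, 201), (328, 197), (332, 197), (336, 197), (340, 181), (344, 140)]
top 0.036 [(12, 174), (16, 173), (20, 172), (68, 170), (72, 196), (76, 200), (80, 182), (128, 160), (132, 198), (136, 201), (140, 172), (188, 137), (192, 195), (196, 199), (200, 188), (256, 133), (260, 137), (288, 149), (292, 180), (296, 197), (300, 196), (304, 197), (308, 192), (312, 192), (316, 193), (320, 193), (324, 196), (328, 165), (332, 137), (336, 132)]
side 0.031 [(12, 141), (16, 149), (20, 143), (128, 148), (132, 171), (136, 170), (140, 161), (188, 154), (192, 168), (196, 168), (200, 154), (308, 138), (312, 167), (316, 170), (320, 168), (324, 134)]
side 0.036 [(12, 143), (16,
[... 549 characters left out ...]
[58, 61, 61], [63, 63, 67], [64, 65, 68], [60, 64, 67], [61, 62, 66], [62, 60, 65], [62, 64, 69], [56, 60, 63], [56, 60, 65], [63, 62, 66], [60, 62, 66], [58, 61, 64], [59, 60, 63], [58, 58, 62]]
[[226, 239, 245, 248, 243, 248, 245, 244], [249, 259, 255, 252, 263, 257, 254, 255], [258, 266, 264, 260, 267, 260, 264, 253], [261, 256, 248, 266, 254, 257, 260, 266], [260, 249, 243, 250, 248, 257, 251, 261], [255, 257, 253, 254, 255, 246, 256, 258], [276, 314, 330, 328, 298, 267, 252, 255], [273, 334, 372, 372, 329, 279, 253, 260], [237, 285, 318, 320, 294, 237, 232, 261], [209, 229, 248, 243, 221, 193, 194, 233], [193, 198, 221, 217, 202, 180, 164, 216], [188, 188, 206, 197, 197, 175, 156, 175]]
```

```bash
python3 - <<'E'
from h import *
a=(286.4,193.1);b=(270.6,260)
print(tri(('side',*a),('top',*b)),plane('side',*a,.2),plane('top',*b,.2), proj('top',(.501,.190,.2)))
o,d=ray('side',287,202.8)
p=o+d*(.19-.005-o[1])/d[1]; print('band',p)
E
python3 -m crank '[[[0.308,-0.768,0.3,0,0,-0.99,85],[0.308,-0.768,0.3,0,0,-0.99,85],[0.308,-0.768,0.3,0,0,-0.99,85],[0.308,-0.768,0.3,0,0,-0.99,85],[0.308,-0.768,0,0,0,-0.99,85],[0.308,-0.768,0,0,0,-0.99,85],[0.308,-0.768,0,0,0,-0.99,85],[0.308,-0.768,0,0,0,-0.99,85]]]'
python3 -m crank '[[[0.308,-0.768,0,0,0,-0.99,85],[0.308,-0.768,0,0,0,-0.99,85],[0.308,-0.768,0,0,0,-0.99,85],[0.308,-0.768,-0.3,0,0,-0.99,85],[0.308,-0.768,-0.3,0,0,-0.99,85],[0.308,-0.768,-0.3,0,0,-0.99,85],[0.308,-0.768,-0.3,0,0,-0.99,85],[0.308,-0.768,0,0,0,-0.99,85]]]'
python3 -m crank '[[[0.308,-0.768,0,0,0,-0.99,85],[0,0,0,0,0,0,85],[0,0,0,0,0,0,85]]]'
```

```text
(array([0.50086548, 0.19012824, 0.19977343]), np.float64(0.0005325472133949064)) [0.50061389 0.1896477  0.2       ] [0.50109488 0.19014349 0.2       ] [270.67091963 260.04450532]
band [0.50146565 0.185      0.17967172]
clock: 1.15
position: [0.3752, 0.212, 0.3033]
ee_rot: [0.968, 0.25, 0.0, -0.0]
ft_force: [0.8, -0.3, 0.9]
grip_width: 0.996
clock: 2.15
position: [0.5224, -0.1562, 0.23]
ee_rot: [0.996, -0.093, -0.001, -0.0]
ft_force: [0.4, 1.8, 1.0]
grip_width: 0.996
clock: 2.52
position: [0.541, -0.2006, 0.2309]
ee_rot: [0.991, -0.134, -0.0, -0.0]
ft_force: [-0.7, 0.3, -0.0]
grip_width: 0.995
```

```bash
cat >> h.py <<'E'
from scipy.spatial.transform import Rotation as Ro
def wrist(name):
    o=manip.get_obs(); im,d=manip.camera('wrist'); cv2.imwrite(f'pics/{name}.png',im); np.save(name+'.npy',d)
    T=np.eye(4);T[:3,:3]=Ro.from_quat(o['ee_rot']).as_matrix();T[:3,3]=o['position']
    T=T@manip.get_calibration('wrist')['T_tool_cam']; np.save(name+'_T.npy',T); print(o['position'],o['ee_rot'])
    return im,T
def wplane(T,u,v,z):
    c=manip.get_calibration('wrist'); d=T[:3,:3]@np.array([(u-c['cx'])/c['fx'],(v-c['cy'])/c['fy'],1]); o=T[:3,3]
    return o+d*(z-o[2])/d[2]
E
python3 -c "
from h import *
wrist('w1')"
```

```text
[ 0.54103372 -0.20063442  0.23094309] [ 9.90952491e-01 -1.34212495e-01 -4.06383337e-04 -4.70023067e-05]
```

View pics/w1.png

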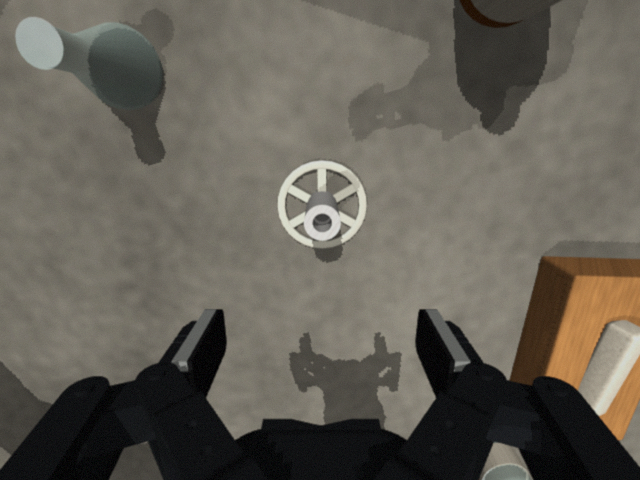

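The hub's top annulus is at (322,222) and the ring centre at (322,204). One spoke runs vertically in the image, so the jaws are square to a flat.

Run:
```python
from h import *
im=cv2.imread('pics/w1.png');T=np.load('w1_T.npy')
hsv=cv2.cvtColor(im,cv2.COLOR_BGR2HSV)
x,y,w,h=265,145,115,115
m=np.zeros((480,640),np.uint8); m[y:y+h,x:x+w]=((hsv[y:y+h,x:x+w,2]>165)&(hsv[y:y+h,x:x+w,1]<45))
cs,_=cv2.findContours(m,cv2.RETR_EXTERNAL,cv2.CHAIN_APPROX_NONE)
for k in cs:
    if len(k)>30: e=cv2.fitEllipse(k); print('ring',e, wplane(T,*e[0],.006)); big=k
g=im[195:250,295:350]; cv2.imwrite('pics/w1c.png',cv2.resize(g,(550,550),interpolation=cv2.INTER_CUBIC))
for p in ((322.5,222.5),): print('hub',wplane(T,*p,.074))
```

```text
ring ((321.40594482421875, 201.00662231445312), (80.47673034667969, 88.07373046875), 86.04145812988281) [ 0.54443285 -0.19447169  0.006     ]
hub [ 0.54375222 -0.20009096  0.074     ]
```

View pics/w1c.png

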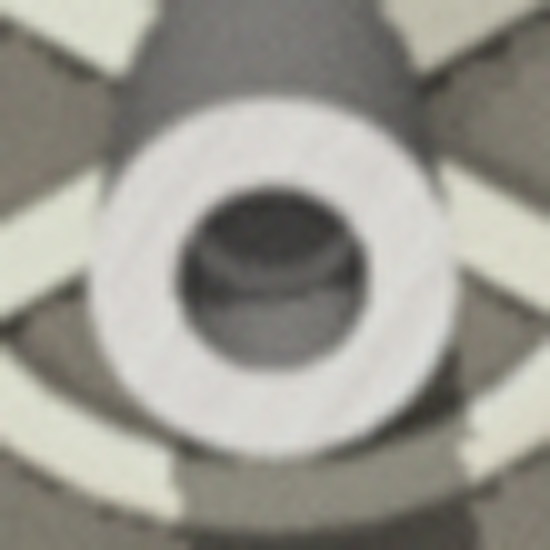

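```bash
python3 -m crank '[[[0.03,-0.01,-0.5,0,0,0,85],[0,0,-0.6,0,0,0,85],[0,0,-0.6,0,0,0,85],[0,0,-0.6,0,0,0,85],[0,0,-0.5,0,0,0,85],[0,0,-0.35,0,0,0,85],[0,0,-0.2,0,0,0,85],[0,0,0,0,0,0,85]]]' 30
python3 -m crank '[[[0,0,0,0,0,0,60],[0,0,0,0,0,0,40],[0,0,0,0,0,0,30],[0,0,0,0,0,0,30],[0,0,0,0,0,0,30],[0,0,0,0,0,0,30]]]' 30
python3 -c "
from h import *
im,d=manip.camera('wrist');cv2.imwrite('pics/w2.png',im);print(manip.get_obs()['position'],manip.get_obs()['torque'])"
```

```text
clock: 3.58
position: [0.5429, -0.2013, 0.0302]
ee_rot: [0.991, -0.134, -0.0, -0.0]
ft_force: [-0.0, -0.2, -0.2]
grip_width: 0.995
clock: 4.32
position: [0.5434, -0.2017, 0.0309]
ee_rot: [0.991, -0.134, 0.0, -0.0]
ft_force: [-1.7, 1.4, 6.9]
grip_width: 0.391
[ 0.5433868  -0.20169552  0.03091271] [0.16938622 0.29432766 0.09188772]
```

View pics/w2.png

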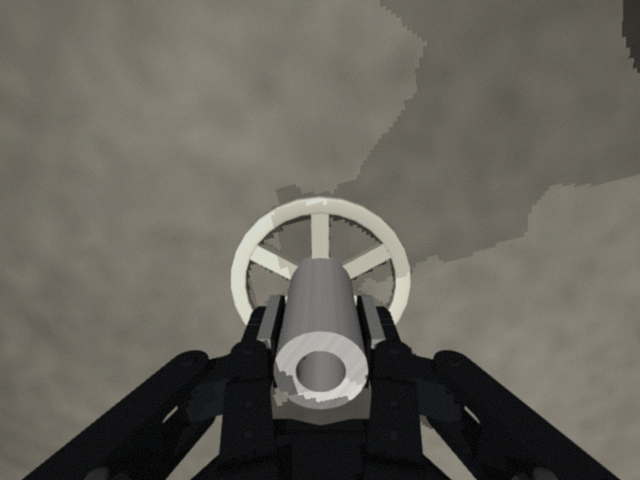

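```bash
python3 -m crank '[[[0,0,0.1,0,0,0,30],[0,0,0.3,0,0,0,30],[0,0,0.6,0,0,0,30],[0,0,0.6,0,0,0,30],[0,0,0.6,0,0,0,30],[0,0,0.6,0,0,0,30],[0,0,0.6,0,0,0,30],[0,0,0.5,0,0,0,30]]]' 30
python3 -m crank '[[[-0.04,0.4,0,0,0,0,30],[-0.09,0.8,0,0,0,0,30],[-0.09,0.9,0,0,0,0,30],[-0.09,0.9,0,0,0,0,30],[-0.09,0.9,0,0,0,0,30],[-0.09,0.9,0,0,0,0,30],[-0.1,0.9,0,0,0,0,30],[-0.1,0.8,0,0,0,0,30]]]' 30
python3 -m crank '[[[0,0.03,0,0,0,0,30],[0,0,0,0,0,0,30],[0,0,0,0,0,0,30]]]' 30
python3 -c "
from h import *
print(manip.get_obs()['position'],manip.get_obs()['ft_force'],manip.get_obs()['ee_rot'])
for n in ('side','top','wrist'):
    im,d=manip.camera(n);cv2.imwrite(f'pics/{n}3.png',im)
"
```

```text
clock: 5.38
position: [0.5428, -0.202, 0.267]
ee_rot: [0.991, -0.135, 0.001, -0.0]
ft_force: [0.8, -0.1, -0.9]
grip_width: 0.393
clock: 6.38
position: [0.5011, 0.1899, 0.2655]
ee_rot: [0.991, -0.134, 0.0, -0.0]
ft_force: [-0.0, -0.5, -0.8]
grip_width: 0.392
clock: 6.75
position: [0.502, 0.1885, 0.2648]
ee_rot: [0.991, -0.136, 0.0, -0.0]
ft_force: [-0.3, -1.2, -2.4]
grip_width: 0.394
[0.50202234 0.18851091 0.26482321] [-0.27342139 -1.2157456  -2.38534912] [ 9.90754026e-01 -1.35670086e-01  2.93904567e-04 -4.92992226e-05]
```

View pics/side3.png

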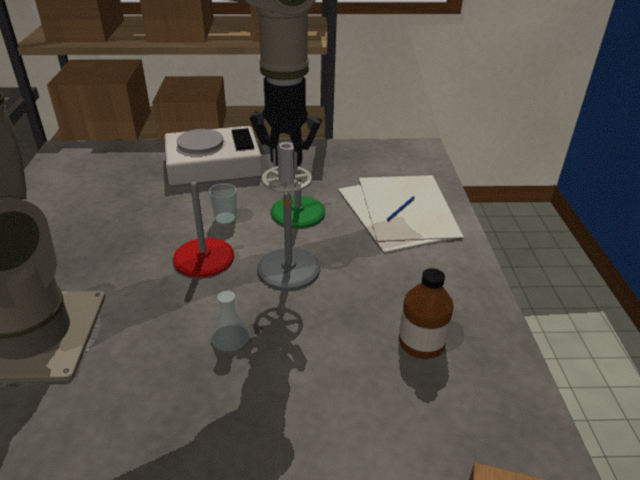

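View pics/top3.png

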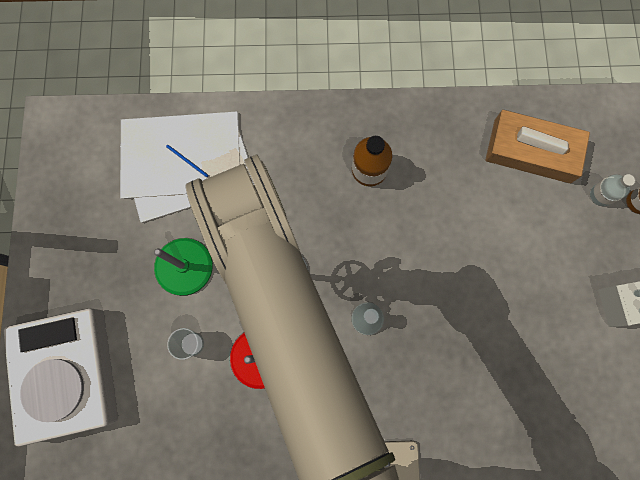

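View pics/wrist3.png

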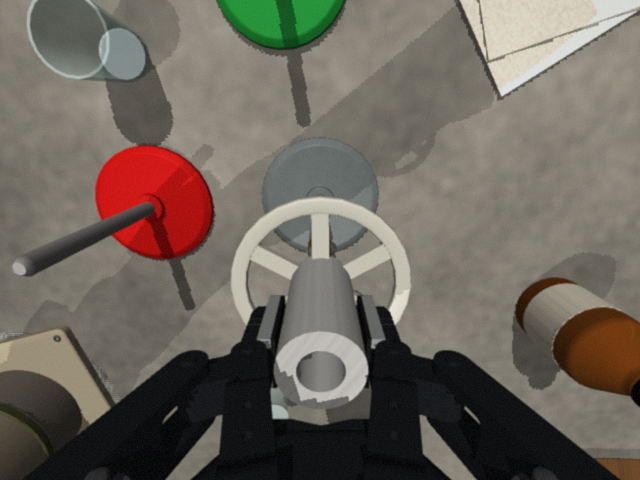

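Side view: the ring, at about (287,179), sits above the grey post, whose top is near (287,195). In the wrist view the ring is centred near (321,285) and the grey base near (320,195). The top view is blocked by the arm.

Run:
```python
from h import *
im=cv2.imread('pics/wrist3.png')
o=dict(position=np.array([0.50202234,0.18851091,0.26482321]),q=[9.90754026e-01,-1.35670086e-01,2.93904567e-04,-4.92992226e-05])
T=np.eye(4);T[:3,:3]=Ro.from_quat(o['q']).as_matrix();T[:3,3]=o['position'];T=T@manip.get_calibration('wrist')['T_tool_cam'];np.save('w3_T.npy',T)
hsv=cv2.cvtColor(im,cv2.COLOR_BGR2HSV).astype(int)
# base: hue ~ bluish grey
b=((hsv[...,0]>85)&(hsv[...,0]<125)&(hsv[...,1]>12)).astype(np.uint8); b[:130]=0;b[290:]=0;b[:,:255]=0;b[:,390:]=0
b=cv2.morphologyEx(b,cv2.MORPH_OPEN,np.ones((3,3),np.uint8))
pts=[]
for r in range(138,205):
    c=np.where(b[r])[0]
    if len(c)>10: pts+= [(c[0]-.5,r),(c[-1]+.5,r)]
for c in range(285,360):
    r=np.where(b[:,c])[0]
    if len(r): pts.append((c,r[0]-.5))
P=np.array([wplane(T,u,v,.022)[:2] for u,v in pts])
def circ(P,R=None):
    for _ in range(6):
        A=np.c_[2*P,np.ones(len(P))]; s=np.linalg.lstsq(A,(P**2).sum(1),rcond=None)[0]
        r=np.sqrt(s[2]+s[:2]@s[:2]); e=np.abs(np.hypot(*(P-s[:2]).T)-r); P=P[e<max(2*np.median(e),5e-4)]
    return s[:2],r,e.std(),len(P)
print('base',circ(P))
g=((hsv[...,2]>150)&(hsv[...,1]<50)).astype(np.uint8); g[:195]=0; g[320:]=0; g[:,:228]=0;g[:,414:]=0
pts=[]
for r in range(205,318):
    c=np.where(g[r])[0]
    if len(c)>3:
        if c[0]<300: pts.append((c[0]-.5,r))
        if c[-1]>340: pts.append((c[-1]+.5,r))
for c in range(280,360):
    r=np.where(g[:,c])[0]
    if len(r): pts.append((c,r[0]-.5))
for z in (.006,.0):
  P=np.array([wplane(T,u,v,o['position'][2]-.0309+z)[:2] for u,v in pts]); print('ring',z,circ(P))
s=cv2.imread('pics/side3.png');cv2.imwrite('pics/s3c.png',cv2.resize(s[130:220,235:355],(800,600),interpolation=cv2.INTER_CUBIC))
```

```text
Traceback (most recent call last):
numpy.exceptions.AxisError: axis 1 is out of bounds for array of dimension 1
```

Run:
```python
from h import *
im=cv2.imread('pics/wrist3.png');T=np.load('w3_T.npy');zt=.26482
hsv=cv2.cvtColor(im,cv2.COLOR_BGR2HSV).astype(int)
for p in ((290,170),(340,170),(230,170),(320,130),(400,170),(300,160)): print(p,hsv[p[1],p[0]],im[p[1],p[0]])
s=cv2.imread('pics/side3.png');cv2.imwrite('pics/s3c.png',cv2.resize(s[130:220,235:355],(800,600),interpolation=cv2.INTER_CUBIC))
cv2.imwrite('pics/w3c.png',cv2.resize(im[130:330,220:420],(600,600),interpolation=cv2.INTER_CUBIC))
```

```text
(290, 170) [ 77  16 112] [109 112 105]
(340, 170) [ 83  19 110] [108 110 102]
(230, 170) [ 23  29 150] [133 146 150]
(320, 130) [ 24  31 123] [108 120 123]
(400, 170) [ 18  33 117] [102 111 117]
(300, 160) [ 84  12 107] [106 107 102]
```

View pics/s3c.png

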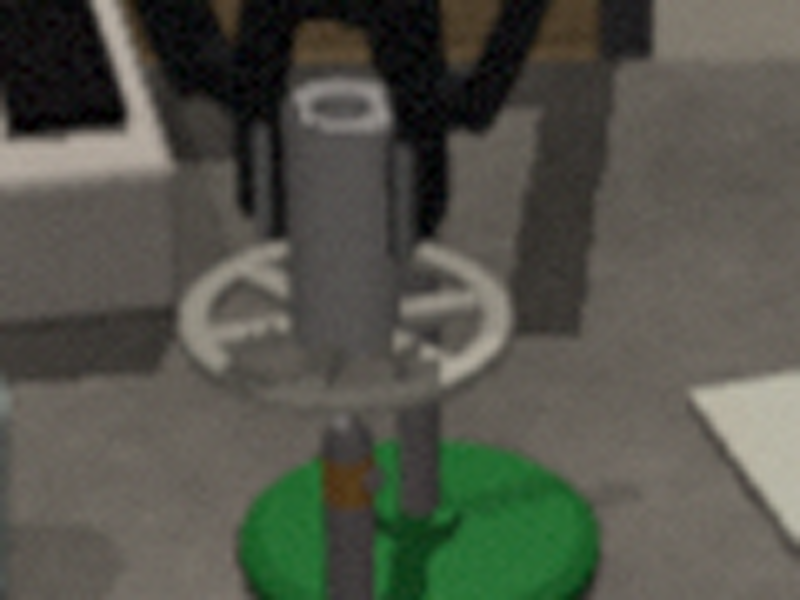

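View pics/w3c.png

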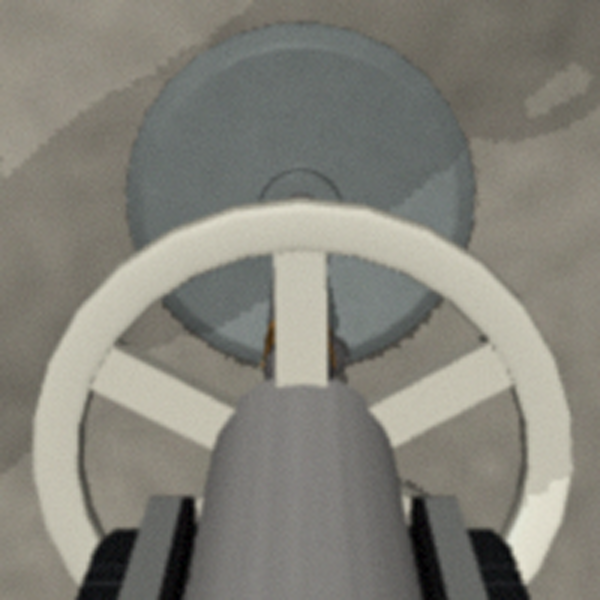

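```bash
cat > fit.py <<'E'
from h import *
def circ(P):
    for _ in range(8):
        A=np.c_[2*P,np.ones(len(P))]; s=np.linalg.lstsq(A,(P**2).sum(1),rcond=None)[0]
        r=np.sqrt(s[2]+s[:2]@s[:2]); e=np.abs(np.hypot(*(P-s[:2]).T)-r); P=P[e<max(2.5*np.median(e),4e-4)]
    return s[:2],r,e.std(),len(P)
E
python3 - <<'E'
from fit import *
im=cv2.imread('pics/wrist3.png');T=np.load('w3_T.npy');zt=.26482
f=cv2.GaussianBlur(im,(5,5),0).astype(int)
b=((f[...,0]-f[...,2])>-5).astype(np.uint8); b[:133]=0;b[260:]=0;b[:,:250]=0;b[:,395:]=0
pts=[]
for r in range(138,205):
    c=np.where(b[r])[0]
    if len(c)>30: pts+= [(c[0]-.5,r),(c[-1]+.5,r)]
for c in range(285,360):
    r=np.where(b[:,c])[0]
    if len(r): pts.append((c,r[0]-.5))
# lower edge between spokes visible
for c in list(range(285,306))+list(range(338,360)):
    r=np.where(b[215:260,c])[0]
    if len(r): pts.append((c,215+r[-1]+.5))
for z in (.022,.018):
  P=np.array([wplane(T,u,v,z)[:2] for u,v in pts]); print('base',z,circ(P),len(P))
g=((f.max(2)>150)).astype(np.uint8); g[:190]=0; g[:,:226]=0;g[:,416:]=0
pts=[]
for r in range(210,305):
    c=np.where(g[r])[0]
    if len(c)>3:
        if c[0]<290: pts.append((c[0]-.5,r))
        if c[-1]>350: pts.append((c[-1]+.5,r))
for c in range(280,360):
    r=np.where(g[:,c])[0]
    if len(r): pts.append((c,r[0]-.5))
for z in (.006,.003):
  P=np.array([wplane(T,u,v,zt-.0309+z)[:2] for u,v in pts]); print('ring',z,circ(P),len(P))
E
```

```text
base 0.022 (array([0.50381331, 0.19485338]), np.float64(0.06690520585963333), np.float64(0.00012066271328828528), 192) 248
base 0.018 (array([0.50359039, 0.1940734 ]), np.float64(0.06760099335478979), np.float64(0.00012191755745113455), 192) 248
ring 0.006 (array([0.5032892 , 0.19051784]), np.float64(0.04914891219474727), np.float64(9.699009876390213e-05), 244) 270
ring 0.003 (array([0.50289104, 0.18908882]), np.float64(0.05003601989242277), np.float64(9.786163081483974e-05), 243) 270
```

The relative offset is about +2 mm in y and +0.5 mm in x, well inside the 8.5 mm capture. Correcting it and lowering to just above the post top.

```bash
python3 -m crank '[[[0.01,0.03,-0.2,0,0,0,30],[0,0,-0.2,0,0,0,30],[0,0,-0.05,0,0,0,30],[0,0,0,0,0,0,30]]]' 30
for i in 1 2 3; do python3 -m crank '[[[0,0,0,0,0,0,30]]]' 30 | grep -E "pos|ft"; done
```

```text
clock: 7.4
position: [0.5021, 0.1919, 0.237]
ee_rot: [0.991, -0.134, -0.0, 0.0]
ft_force: [-0.3, 0.2, -1.0]
grip_width: 0.394
position: [0.5024, 0.192, 0.2376]
ft_force: [0.8, -0.2, -1.3]
position: [0.5024, 0.192, 0.2377]
ft_force: [0.3, -0.6, -2.4]
position: [0.5023, 0.192, 0.2375]
ft_force: [0.4, -0.6, -1.4]
```

Run:
```python
from fit import *
im,T=wrist('w4'); s,_=manip.camera('side'); cv2.imwrite('pics/side4.png',s); o=manip.get_obs(); print(o['position'],o['ft_force'])
cv2.imwrite('pics/c4.png',np.hstack([cv2.resize(im[130:330,220:420],(400,400),interpolation=cv2.INTER_CUBIC),cv2.resize(s[140:230,242:332],(400,400),interpolation=cv2.INTER_CUBIC)]))
```

```text
[0.50228372 0.19200192 0.23752392] [ 9.90924129e-01 -1.34422210e-01  1.62732414e-04 -1.13838473e-04]
[0.50222813 0.19200204 0.23743701] [ 0.36838951 -0.03774537 -0.79917671]
```

View pics/c4.png

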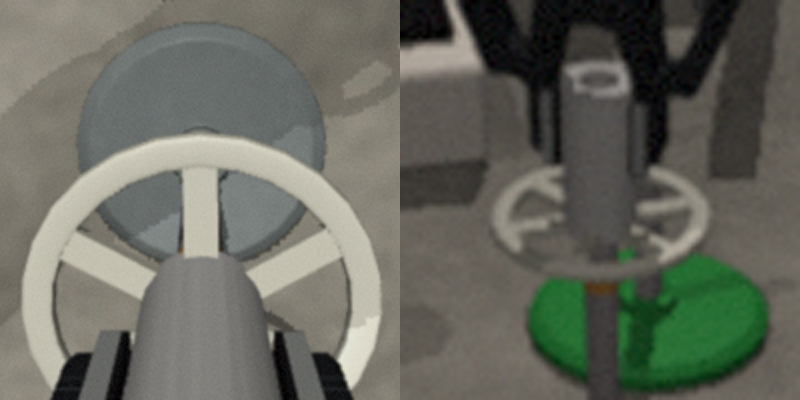

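Run:
```python
from fit import *
im=cv2.imread('pics/w4.png');T=np.load('w4_T.npy');zt=.2375
f=cv2.GaussianBlur(im,(5,5),0).astype(int)
b=((f[...,0]-f[...,2])>-5).astype(np.uint8); b[:133]=0;b[265:]=0;b[:,:250]=0;b[:,395:]=0
pts=[]
for r in range(140,200):
    c=np.where(b[r])[0]
    if len(c)>30: pts+= [(c[0]-.5,r),(c[-1]+.5,r)]
for c in range(285,360):
    r=np.where(b[:,c])[0]
    if len(r): pts.append((c,r[0]-.5))
for z in (.022,.0):
  P=np.array([wplane(T,u,v,z)[:2] for u,v in pts]); print('base',z,circ(P),len(P))
g=((f.max(2)>150)).astype(np.uint8); g[:190]=0; g[:,:226]=0;g[:,416:]=0
pts=[]
for r in range(210,305):
    c=np.where(g[r])[0]
    if len(c)>3:
        if c[0]<290: pts.append((c[0]-.5,r))
        if c[-1]>350: pts.append((c[-1]+.5,r))
for c in range(280,360):
    r=np.where(g[:,c])[0]
    if len(r): pts.append((c,r[0]-.5))
for z in (.006,.003):
  P=np.array([wplane(T,u,v,zt-.0309+z)[:2] for u,v in pts]); print('ring',z,circ(P),len(P))
s=cv2.imread('pics/side4.png')
for r in (160,170,180,213,216,220): print(r,cv2.cvtColor(s,cv2.COLOR_BGR2GRAY)[r,276:300].tolist())
```

```text
base 0.022 (array([0.50383375, 0.196001  ]), np.float64(0.06637840209061555), np.float64(0.00011061108017332554), 154) 189
base 0.0 (array([0.50250965, 0.19123711]), np.float64(0.07046507398339165), np.float64(0.00011742099391230654), 154) 189
ring 0.006 (array([0.50353479, 0.19398468]), np.float64(0.04916633977177882), np.float64(9.342947775057984e-05), 254) 270
ring 0.003 (array([0.50313946, 0.19255475]), np.float64(0.050053639127743826), np.float64(9.40751765169568e-05), 253) 270
160 [23, 21, 59, 69, 75, 103, 111, 102, 100, 112, 120, 124, 130, 135, 140, 129, 127, 95, 38, 13, 13, 9, 5, 14]
170 [42, 17, 53, 70, 73, 74, 78, 78, 82, 84, 82, 84, 82, 78, 81, 78, 76, 51, 55, 65, 57, 38, 9, 6]
180 [96, 80, 70, 63, 67, 77, 72, 79, 82, 82, 81, 84, 83, 82, 79, 78, 74, 66, 57, 63, 62, 74, 86, 101]
213 [80, 85, 80, 78, 84, 82, 83, 73, 60, 56, 59, 61, 62, 63, 61, 77, 82, 63, 50, 45, 48, 46, 46, 64]
216 [70, 79, 82, 81, 85, 84, 85, 71, 60, 53, 61, 62, 61, 59, 58, 78, 80, 64, 50, 45, 45, 45, 46, 70]
220 [42, 53, 63, 68, 71, 65, 68, 68, 56, 52, 57, 61, 58, 59, 55, 67, 64, 47, 48, 46, 43, 51, 72, 84]
```

```bash
python3 -m crank '[[[0,-0.01,-0.05,0,0,0,30],[0,0,-0.05,0,0,0,30],[0,0,-0.05,0,0,0,30],[0,0,-0.05,0,0,0,30]]]' 30 | grep -E "pos|ft"
python3 -m crank '[[[0,0,-0.05,0,0,0,30],[0,0,-0.05,0,0,0,30]]]' 30 | grep -E "pos|ft|rot"
python3 -m crank '[[[0,0,-0.05,0,0,0,30]]]' 30 | grep -E "pos|ft|rot"
python3 -m crank '[[[0,0,0,0,0,0,30]]]' 30 | grep -E "pos|ft|rot"
python3 -m crank '[[[0,0,0,0,0,0,30]]]' 30
```

```text
position: [0.5022, 0.1914, 0.225]
ft_force: [-0.3, 0.8, -1.2]
position: [0.5022, 0.1914, 0.2191]
ee_rot: [0.991, -0.134, 0.0, 0.0]
ft_force: [0.3, -0.4, -2.4]
position: [0.5022, 0.1914, 0.2161]
ee_rot: [0.991, -0.134, 0.0, -0.0]
ft_force: [-0.1, 0.3, -1.4]
position: [0.5021, 0.1913, 0.2161]
ee_rot: [0.991, -0.134, -0.0, 0.0]
ft_force: [-0.7, 0.4, -1.6]
clock: 9.0
position: [0.5023, 0.1914, 0.2164]
ee_rot: [0.991, -0.134, 0.0, -0.0]
ft_force: [0.9, -0.3, -1.3]
grip_width: 0.392
```

The post is inside the bore with no side force. Now 1–1.5 mm feel steps onto the ball.

```bash
python3 -m crank '[[[0,0,-0.025,0,0,0,30],[0,0,0,0,0,0,30]]]' 30 | grep -E "pos|ft"
python3 -m crank '[[[0,0,-0.025,0,0,0,30],[0,0,0,0,0,0,30]]]' 30 | grep -E "pos|ft"
python3 -m crank '[[[0,0,-0.025,0,0,0,30],[0,0,0,0,0,0,30]]]' 30 | grep -E "pos|ft"
python3 -m crank '[[[0,0,-0.02,0,0,0,30],[0,0,0,0,0,0,30]]]' 30 | grep -E "pos|ft"
python3 -m crank '[[[0,0,-0.02,0,0,0,30],[0,0,0,0,0,0,30]]]' 30 | grep -E "pos|ft"
python3 -m crank '[[[0,0,-0.02,0,0,0,30],[0,0,0,0,0,0,30]]]' 30 | grep -E "pos|ft"
```

```text
position: [0.5022, 0.1914, 0.2148]
ft_force: [0.1, -0.8, -1.0]
position: [0.5021, 0.1914, 0.2132]
ft_force: [-0.0, -0.7, -1.3]
position: [0.5021, 0.1914, 0.2117]
ft_force: [-0.1, 0.1, -1.6]
position: [0.5024, 0.1913, 0.2107]
ft_force: [0.8, -0.8, -1.2]
position: [0.5027, 0.1913, 0.2097]
ft_force: [3.2, -0.3, 0.0]
position: [0.5028, 0.1913, 0.2089]
ft_force: [3.2, -0.7, 4.7]
```

```bash
for i in 1; do
python3 -m crank '[[[0,0,-0.015,0,0,0,30],[0,0,0,0,0,0,30]]]' 30 | grep -E "pos|ft"
python3 -m crank '[[[0,0,-0.015,0,0,0,30],[0,0,0,0,0,0,30]]]' 30 | grep -E "pos|ft"
python3 -m crank '[[[0,0,-0.015,0,0,0,30],[0,0,0,0,0,0,30]]]' 30 | grep -E "pos|ft"
python3 -m crank '[[[0,0,-0.015,0,0,0,30],[0,0,0,0,0,0,30]]]' 30 | grep -E "pos|ft"
python3 -m crank '[[[0,0,-0.015,0,0,0,30],[0,0,0,0,0,0,30]]]' 30; done
```

```text
position: [0.5028, 0.1914, 0.2081]
ft_force: [2.3, -0.4, 5.8]
position: [0.5028, 0.1913, 0.2071]
ft_force: [3.5, -0.7, 5.7]
position: [0.5028, 0.1913, 0.206]
ft_force: [4.6, -0.5, 3.3]
position: [0.5027, 0.1912, 0.2045]
ft_force: [6.9, -0.8, 0.9]
clock: 11.75
position: [0.5027, 0.1911, 0.2036]
ee_rot: [0.991, -0.135, 0.001, 0.0]
ft_force: [6.6, -0.1, 0.9]
grip_width: 0.395
```

```bash
python3 -m crank '[[[0,0,-0.025,0,0,0,30],[0,0,-0.025,0,0,0,30],[0,0,-0.025,0,0,0,30],[0,0,-0.025,0,0,0,30]]]' 30 | grep -E "pos|ft"
python3 -m crank '[[[0,0,-0.025,0,0,0,30],[0,0,-0.025,0,0,0,30],[0,0,-0.025,0,0,0,30],[0,0,-0.025,0,0,0,30]]]' 30 | grep -E "pos|ft"
python3 -m crank '[[[0,0,-0.025,0,0,0,30],[0,0,-0.025,0,0,0,30],[0,0,-0.025,0,0,0,30],[0,0,0,0,0,0,30]]]' 30 | grep -E "pos|ft"
python3 -m crank '[[[0,0,-0.02,0,0,0,30],[0,0,-0.02,0,0,0,30],[0,0,0,0,0,0,30]]]' 30
```

```text
position: [0.5027, 0.1912, 0.1978]
ft_force: [5.3, -0.2, 3.5]
position: [0.5027, 0.1912, 0.1918]
ft_force: [4.7, -0.5, 3.1]
position: [0.5026, 0.1911, 0.1868]
ft_force: [7.5, -0.5, -2.5]
clock: 13.62
position: [0.5026, 0.1911, 0.1845]
ee_rot: [0.991, -0.135, 0.0, 0.0]
ft_force: [7.1, -1.3, -0.6]
grip_width: 0.39
```

```bash
python3 -m crank '[[[0,0,-0.02,0,0,0,30],[0,0,-0.02,0,0,0,30]]]' 30 | grep -E "pos|ft"
python3 -m crank '[[[0,0,-0.02,0,0,0,30],[0,0,-0.02,0,0,0,30]]]' 30 | grep -E "pos|ft"
python3 -m crank '[[[0,0,-0.015,0,0,0,30],[0,0,-0.015,0,0,0,30]]]' 30 | grep -E "pos|ft"
python3 -m crank '[[[0,0,-0.01,0,0,0,30],[0,0,-0.01,0,0,0,30]]]' 30
```

```text
position: [0.5027, 0.1912, 0.1825]
ft_force: [6.1, -1.2, 2.1]
position: [0.5027, 0.1912, 0.1801]
ft_force: [5.2, -1.0, 2.5]
position: [0.5027, 0.1912, 0.1783]
ft_force: [5.1, -2.2, 3.9]
clock: 14.62
position: [0.5027, 0.1911, 0.177]
ee_rot: [0.991, -0.135, 0.001, -0.0]
ft_force: [6.4, -0.7, 1.3]
grip_width: 0.392
```

```bash
for i in 1; do
python3 -m crank '[[[0,0,-0.01,0,0,0,30]]]' 30 | grep -E "pos|ft"
python3 -m crank '[[[0,0,-0.01,0,0,0,30]]]' 30 | grep -E "pos|ft"
python3 -m crank '[[[0,0,-0.01,0,0,0,30]]]' 30 | grep -E "pos|ft"
python3 -m crank '[[[0,0,-0.01,0,0,0,30]]]' 30
done
```

```text
position: [0.5027, 0.1911, 0.1763]
ft_force: [6.1, -1.5, 1.4]
position: [0.5026, 0.1911, 0.1756]
ft_force: [6.7, -0.8, 0.9]
position: [0.5026, 0.191, 0.1749]
ft_force: [6.3, -1.5, -1.8]
clock: 15.12
position: [0.5025, 0.191, 0.1741]
ee_rot: [0.991, -0.135, 0.0, 0.0]
ft_force: [7.9, -0.6, -3.6]
grip_width: 0.394
```

```bash
python3 -m crank '[[[0,0,-0.01,0,0,0,30]]]' 30 | grep -E "pos|ft"
python3 -m crank '[[[0,0,-0.01,0,0,0,30]]]' 30 | grep -E "pos|ft"
python3 -m crank '[[[0,0,-0.01,0,0,0,30]]]' 30 | grep -E "pos|ft"
```

```text
position: [0.5019, 0.1909, 0.1731]
ft_force: [5.0, -1.5, -3.7]
position: [0.5014, 0.191, 0.1723]
ft_force: [1.8, -1.3, -3.2]
position: [0.5013, 0.1912, 0.172]
ft_force: [1.4, -1.3, -3.1]
```

```bash
python3 -m crank '[[[0,0,0,0,0,0,30]]]' 30
```

```text
clock: 15.62
position: [0.5014, 0.1913, 0.1722]
ee_rot: [0.991, -0.134, -0.001, 0.0]
ft_force: [0.9, -1.2, -4.9]
grip_width: 0.397
```

```bash
python3 -m crank '[[[0,0,-0.007,0,0,0,30],[0,0,0,0,0,0,30]]]' 30 | grep -E "pos|ft"
python3 -m crank '[[[0,0,-0.007,0,0,0,30],[0,0,0,0,0,0,30]]]' 30 | grep -E "pos|ft"
python3 -m crank '[[[0,0,0,0,0,0,30]]]' 30 | grep -E "pos|ft"
```

```text
position: [0.502, 0.1915, 0.1724]
ft_force: [0.7, -0.1, -3.7]
position: [0.5023, 0.1915, 0.1722]
ft_force: [0.2, -0.3, -1.6]
position: [0.5023, 0.1915, 0.1722]
ft_force: [0.1, -0.2, -2.0]
```

Side force is gone and fz is back to carrying only the weight, so the ball is in the groove. Taking up the small play until the hub just rests on the ball.

```bash
for i in 1; do python3 -m crank '[[[0,0,0,0,0,0,30]]]' 30 | grep -E "pos|ft"
python3 -m crank '[[[0,0,-0.004,0,0,0,30],[0,0,0,0,0,0,30]]]' 30 | grep -E "pos|ft"
python3 -m crank '[[[0,0,0,0,0,0,30]]]' 30 | grep -E "pos|ft"; done
```

```text
position: [0.5022, 0.1915, 0.1721]
ft_force: [0.8, 0.5, -1.8]
position: [0.5022, 0.1914, 0.1718]
ft_force: [0.3, -0.0, -1.8]
position: [0.5022, 0.1914, 0.1718]
ft_force: [-0.7, -0.7, -1.7]
```

```bash
python3 -m crank '[[[0,0,-0.004,0,0,0,30],[0,0,0,0,0,0,30]]]' 30 | grep -E "pos|ft"
python3 -m crank '[[[0,0,0,0,0,0,30]]]' 30 | grep -E "pos|ft"
```

```text
position: [0.5022, 0.1914, 0.1715]
ft_force: [-0.1, -0.0, -1.3]
position: [0.5022, 0.1914, 0.1715]
ft_force: [0.2, -0.4, -1.4]
```

```bash
python3 -m crank '[[[0,0,-0.004,0,0,0,30],[0,0,0,0,0,0,30]]]' 30 | grep -E "pos|ft"
python3 -m crank '[[[0,0,0,0,0,0,30]]]' 30 | grep -E "pos|ft"
```

```text
position: [0.5022, 0.1914, 0.1712]
ft_force: [-0.3, -1.1, -0.7]
position: [0.5022, 0.1914, 0.1713]
ft_force: [-0.5, 0.2, -1.5]
```

```bash
python3 -m crank '[[[0,0,-0.003,0,0,0,30],[0,0,0,0,0,0,30]]]' 30 | grep -E "pos|ft"
python3 -m crank '[[[0,0,0,0,0,0,30]]]' 30 | grep -E "pos|ft"
```

```text
position: [0.5022, 0.1914, 0.1711]
ft_force: [-0.2, 0.3, -1.6]
position: [0.5022, 0.1914, 0.1711]
ft_force: [-0.2, 0.4, -1.4]
```

```bash
python3 -m crank '[[[0,0,-0.003,0,0,0,30],[0,0,0,0,0,0,30]]]' 30 | grep -E "pos|ft"
python3 -m crank '[[[0,0,0,0,0,0,30]]]' 30 | grep -E "pos|ft"
```

```text
position: [0.5022, 0.1913, 0.1709]
ft_force: [-0.2, -0.4, -1.6]
position: [0.5022, 0.1914, 0.1709]
ft_force: [0.3, -0.3, -0.7]
```

```bash
python3 -m crank '[[[0,0,-0.003,0,0,0,30],[0,0,0,0,0,0,30]]]' 30 | grep -E "pos|ft"
python3 -m crank '[[[0,0,0,0,0,0,30]]]' 30 | grep -E "pos|ft"
```

```text
position: [0.5022, 0.1914, 0.1707]
ft_force: [-0.2, 0.7, -2.1]
position: [0.5022, 0.1914, 0.1707]
ft_force: [-0.1, 0.5, -1.5]
```

```bash
python3 -m crank '[[[0,0,-0.003,0,0,0,30],[0,0,0,0,0,0,30]]]' 30 | grep -E "pos|ft"
python3 -m crank '[[[0,0,0,0,0,0,30]]]' 30 | grep -E "pos|ft"
```

```text
position: [0.5022, 0.1913, 0.1705]
ft_force: [0.1, -0.5, -1.7]
position: [0.5022, 0.1914, 0.1706]
ft_force: [0.3, -0.1, -2.6]
```

```bash
python3 -m crank '[[[0,0,-0.004,0,0,0,30],[0,0,0,0,0,0,30]]]' 30 | grep -E "pos|ft"
python3 -m crank '[[[0,0,0,0,0,0,30]]]' 30 | grep -E "pos|ft"
```

```text
position: [0.5022, 0.1913, 0.1703]
ft_force: [0.4, 0.3, -2.2]
position: [0.5022, 0.1914, 0.1703]
ft_force: [1.0, 0.5, -1.4]
```

```bash
python3 -m crank '[[[0,0,-0.004,0,0,0,30],[0,0,0,0,0,0,30]]]' 30 | grep -E "pos|ft"
python3 -m crank '[[[0,0,0,0,0,0,30]]]' 30 | grep -E "pos|ft"
```

```text
position: [0.5022, 0.1914, 0.1701]
ft_force: [0.5, -0.2, -1.5]
position: [0.5022, 0.1914, 0.1701]
ft_force: [0.5, 0.5, -2.0]
```

```bash
python3 -m crank '[[[0,0,-0.004,0,0,0,30],[0,0,0,0,0,0,30]]]' 30 | grep -E "pos|ft"
python3 -m crank '[[[0,0,0,0,0,0,30]]]' 30 | grep -E "pos|ft"
```

```text
position: [0.5023, 0.1914, 0.1699]
ft_force: [0.9, -0.3, -1.4]
position: [0.5022, 0.1914, 0.1698]
ft_force: [0.2, -0.3, -0.8]
```

```bash
python3 -m crank '[[[0,0,-0.004,0,0,0,30],[0,0,0,0,0,0,30]]]' 30 | grep -E "pos|ft"
python3 -m crank '[[[0,0,0,0,0,0,30]]]' 30 | grep -E "pos|ft"
```

```text
position: [0.5023, 0.1914, 0.1696]
ft_force: [0.6, -0.0, -1.9]
position: [0.5023, 0.1914, 0.1696]
ft_force: [0.6, 0.1, -0.5]
```

```bash
python3 -m crank '[[[0,0,-0.004,0,0,0,30],[0,0,0,0,0,0,30]]]' 30 | grep -E "pos|ft"
python3 -m crank '[[[0,0,0,0,0,0,30]]]' 30 | grep -E "pos|ft"
python3 -m crank '[[[0,0,0,0,0,0,30]]]' 30 | grep -E "ft"
```

```text
position: [0.5023, 0.1914, 0.1694]
ft_force: [0.2, 0.0, 0.2]
position: [0.5023, 0.1913, 0.1694]
ft_force: [0.6, -0.3, -1.6]
ft_force: [0.8, -0.7, 0.6]
```

The hub's weight is now mostly on the ball. Easing the grip and opening.

```bash
python3 -m crank '[[[0,0,0,0,0,0,30],[0,0,0,0,0,0,30]]]' 20 | grep -E "pos|ft|grip"
python3 -m crank '[[[0,0,0,0,0,0,36],[0,0,0,0,0,0,40],[0,0,0,0,0,0,50]]]' 20
python3 -m crank '[[[0,0,0,0,0,0,70],[0,0,0,0,0,0,85],[0,0,0,0,0,0,85],[0,0,0,0,0,0,85]]]' 20
python3 - <<'E'
from fit import *
im,T=wrist('w5'); s,_=manip.camera('side'); cv2.imwrite('pics/side5.png',s)
cv2.imwrite('pics/c5.png',np.hstack([cv2.resize(im,(400,300)),cv2.resize(s[160:280,207:367],(400,300),interpolation=cv2.INTER_CUBIC)]))
E
```

```text
position: [0.5023, 0.1914, 0.1694]
ft_force: [0.8, 0.4, -0.2]
grip_width: 0.393
clock: 21.62
position: [0.5022, 0.1914, 0.1694]
ee_rot: [0.991, -0.134, -0.0, -0.0]
ft_force: [-0.5, 0.2, -0.8]
grip_width: 0.584
clock: 22.12
position: [0.5022, 0.1914, 0.1694]
ee_rot: [0.991, -0.134, 0.0, -0.0]
ft_force: [0.6, -0.4, 0.2]
grip_width: 0.997
[0.50221908 0.19135613 0.16936293] [ 9.90920817e-01 -1.34446761e-01  5.68341284e-05 -1.76018266e-05]
```

View pics/c5.png

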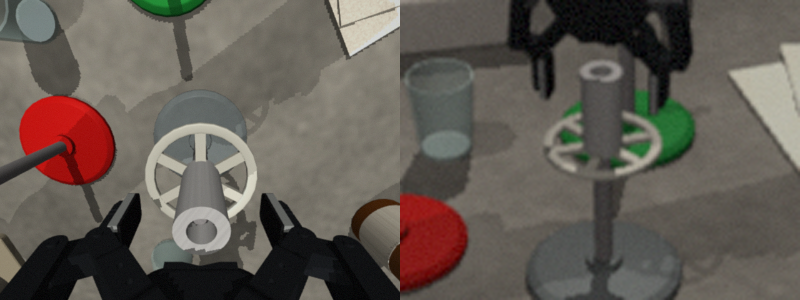

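The carousel hangs level on the grey post, hub top near side pixel (287,188), and the fingers are open. Retreating straight up.

```bash
python3 -m crank '[[[0,0,0.1,0,0,0,85],[0,0,0.2,0,0,0,85],[0,0,0.4,0,0,0,85],[0,0,0.5,0,0,0,85],[0,0,0.5,0,0,0,85],[0,0,0.5,0,0,0,85],[0,0,0.3,0,0,0,85],[0,0,0,0,0,0,85]]]' 20
python3 -m crank '[[[-0.5,0,0.5,0,0,0,85],[-0.8,0,0.5,0,0,0,85],[-0.8,0.6,0,0,0,0,85],[-0.5,0.9,0,0,0,0,85],[0,0.9,0,0,0,0,85],[0,0.9,0,0,0,0,85],[0,0,0,0,0,0,85]]]' 20
python3 - <<'E'
from fit import *
for n in ('side','top'):
    im,_=manip.camera(n); cv2.imwrite(f'pics/{n}6.png',im)
s=cv2.imread('pics/side6.png');t=cv2.imread('pics/top6.png');s5=cv2.imread('pics/side5.png')
print('mean diff hub region vs side5',cv2.absdiff(s,s5)[200:230,262:312].mean())
cv2.imwrite('pics/c6.png',np.hstack([cv2.resize(s[160:280,207:367],(400,300),interpolation=cv2.INTER_CUBIC),cv2.resize(t[205:325,190:350],(400,300),interpolation=cv2.INTER_CUBIC)]))
E
```

```text
clock: 23.22
position: [0.5027, 0.1915, 0.3205]
ee_rot: [0.991, -0.134, 0.001, -0.001]
ft_force: [-1.0, -0.3, -1.1]
grip_width: 0.996
clock: 24.1
position: [0.3442, 0.3927, 0.3761]
ee_rot: [0.991, -0.132, -0.001, 0.002]
ft_force: [-0.5, -1.1, -1.1]
grip_width: 0.998
mean diff hub region vs side5 7.501555555555556
```

View pics/c6.png

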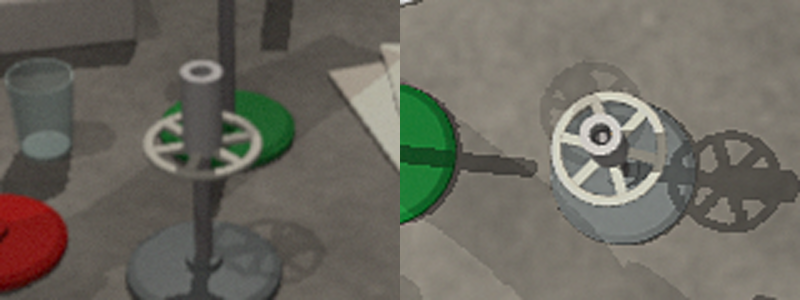

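View pics/top6.png

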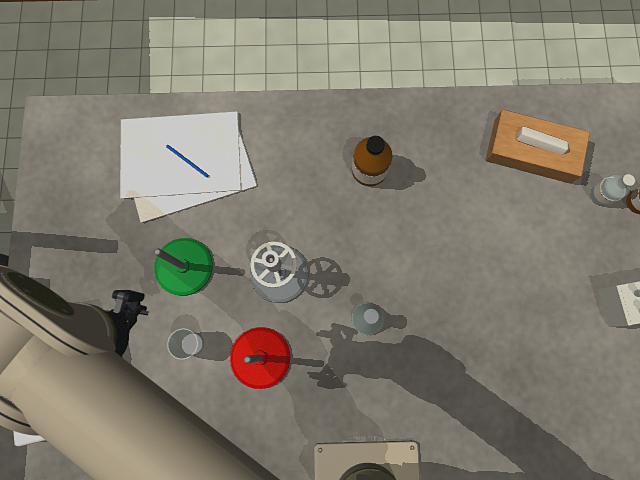

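Run:
```python
from fit import *
p,e=tri(('side',287.2,188.1),('top',270.2,258.7)); print('hub top',p,e)
# ring fit in both pictures for level/height
for n,b,in (('side',(262,200,52,32)),('top',(248,238,52,52))):
    im=cv2.imread(f'pics/{n}6.png');f=im.astype(int);x,y,w,h=b
    m=np.zeros(im.shape[:2],np.uint8);m[y:y+h,x:x+w]=f[y:y+h,x:x+w].max(2)>135
    c=max(cv2.findContours(m,cv2.RETR_EXTERNAL,cv2.CHAIN_APPROX_NONE)[0],key=len); q=cv2.fitEllipse(cv2.convexHull(c)); print(n,q[0],q[1],q[2])
o=manip.get_obs();print(o['joint_velocities'].round(3),o['clock'])
```

```text
hub top [0.50212738 0.18977228 0.21159962] 0.0006761415917475019
side (272.4975891113281, 216.1018524169922) (16.01641273498535, 22.764047622680664) 2.9286859035491943
top (275.4184265136719, 261.15447998046875) (46.14762878417969, 56.300437927246094) 48.5271110534668
[ 0.014 -0.036  0.019  0.003  0.003  0.004  0.002] 24.2
```

```bash
python3 -c "
from workcell import manip
print(manip.hand_in())"
```

```text
the job is handed in; nothing more can be done
None
```

The pipette carousel is hanging on the grey stand's post, held by the ball, and I handed the job in at about 24 s of the 72 s allowed.

**By feel:**
- The hub first touched the ball about 20 mm below the post top, and took about a 7 N push to mount it.
- It then slid down against light drag.
- It was drawn down at the click as the side force fell from about 7 N to zero.
- I lowered it in steps of about 0.2 mm until most of its weight rested on the ball, then opened the fingers and backed away.
- That took about 3 mm of nearly force-free travel below the click, more than the 1 mm of play described. No push against the hub above about 2 N showed over that stretch.

**Last checks:**
- The hub top measured z = 0.2116 m, against about 0.2125 m expected from the release height, within camera accuracy. It did not drop on release.
- It looks level in the side and top pictures. The ellipse fit I tried for a number on this failed because of shadows, so level is judged by eye only.
- The glassware and the other stands look unmoved in the last top view. The arm was clear of everything.

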